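Probe the damper box and hold its flap at the mark

ROBOT

A 6-joint arm with a two-finger parallel gripper is mounted at the origin on the work surface. World frame = base frame: x ahead of the robot, y to its left, z up, the work surface at z = 0. Lengths are in m, angles in rad, forces in N, time in s.
With the tool pointing down it reaches from about 0.25 to 0.775 m from the base axis. Payload 4 kg.
Tool frame: the origin (TCP) lies at the very end of the fingers, on their centre line; the grasp point (between the pads) lies hold_point_z behind it (hold_point_z is the distance from the TCP to the grasp point, in m); z points along the fingers, y is the direction in which the jaws open and shut (so a half turn about z gives the same grasp; the last joint's range is limited). The gripper opens to 94 mm and grips with 3 to 60 N. Pads are 16 mm wide; open, the fingers measure 119 mm over their backs; the gripper's body (75 mm by 177 mm) begins 78 mm behind the grasp point.
Start: joints at [1.108, 0.087, 1.371, -0, 1.684, -0.103], TCP at [0.194, 0.515, 0.206] pointing down, gripper open.
Joint ranges: [-3.1, 3.1], [-0.76, 2.03], [0.27, 2.55], [-1.08, 4.22], [0.17, 2.65], [-2.57, 2.57]. Speed limits (rad/s): [2.79, 2.79, 3.14, 3.14, 3.14, 3.14].

INTERFACE

Orientations are given as [roll, pitch, yaw] about the fixed x, y, z axes, in that order (R = Rz(yaw) Ry(pitch) Rx(roll)).
In Python, from bench import * gives the robot as it stands.
- The arm moves only by the tool step_arm, never from a script. Its argument "increments" is text: rows parted by semicolons, each of 6 numbers parted by spaces: the shift along the tool's x, y, z in cm, then the turn, a rotation vector about the tool's x, y, z in rad. A call has 1 to 5 rows; each row shifts and turns the commanded pose from where the row before left it, along the tool's axes as they then stand; what a row does not reach is not made up. A row lasts 1/10 s, in which the tool goes at most 50 mm and 8.59 degrees, less where a joint would pass 70% of its speed; a pose out of reach is approached as far as the arm can. A call is refused whole if a number of a shift passes 5 or a number of a turn 0.15, either way. A call with a gripper value outside its range is refused whole. "claw" is the gripper's target within -1 to 1 (shut at 1, half-way at 0, fully open at -1), set as the call begins (left out, the last holds). The fingers move at their own pace and stop on an object; the grip force is fixed at half the most. Time passes only in rows, so rows that do not move let the fingers close. It gives the time, the measured TCP pose, the force and the opening at its end, in the units of the state.
- get_obs(): the state, without advancing time (a new reading comes with each control period).
- snapshot(name): name is "scene" or "top"; returns the picture (384x512x3 uint8, red, green, blue); there is no depth.
- calibration(name): a dict with "camera_matrix" (3x3 intrinsics, pixels), "eye" and "orientation" of the camera in the world. Camera axes: x right, y up, looking along -z (the intrinsics and any distortion apply to the point x, -y, -z); pixel columns grow to the right and rows downward; lengths in m; the calibration is good to about 2 mm. A picture is of the moment at which its call begins. calibration takes no time and is no camera call.
- close_job(): hands the job in, once; it reports no verdict.
The state is a dict: "time": time; "joint_positions": joint angles; "qvel": joint speeds; "joint_torque": joint torques, N m; "tool_pos": TCP position; "ee_rot": TCP orientation; "wrist_force": force on the tool from outside, world axes, zero at the start; "wrist_torque": the same for the moment, N m; "width": finger opening in m.
Only numpy, scipy, OpenCV 4.12 (cv2) and the standard library are available. Lean on these libraries where they do the work, as an engineer would, in place of code of your own. Each camera call takes 0.05 s, during which the arm holds its last target. There are 200 camera calls.

TASK

Set up the airflow reading: take the flat-bladed probe out of its stand and push its blade fully home into the slot in the top of the damper box, handle upright and shoulder flush on the box, then let go of it. With the probe in place, lift the box's hinged flap until the flap lines up with the pointer arm beside it, and finish while still holding the flap there, steady, with the gripper (it falls shut if let go). Do not shift the pointer or disturb the flasks, beaker, dishes and jar.

Things in the scene. Friction and masses are not known exactly. Their poses are not given: they have to be found in the camera images.
- box: Damper box fixed to the bench, 130 (x) x 210 (y) x 120 mm high: a white sheet-metal bay under the flap (y -75 to +75 mm) and beside it a plain aluminium block (y -135 to -75 mm) with the probe slot. Origin: bottom, centre of the flap bay, on the bench. z up; its -x side is the free (bar) side of the flap, +x the hinge side; +y is the side with the curved scale bar and the pointer.
- slot (a point): Centre of the slot mouth in the aluminium block, on the box's top face 120 mm above the bench (box frame 0, -105, 120 mm). The slot is 34 mm long along the box's x and 8.5 mm wide along the box's y, with a 2 mm chamfer, and over 65 mm deep. Axes as the box's.
- probe: Loose flat-bladed airflow probe, about 90 g, standing upright in its stand. Steel blade 30 mm (its x) x 5 mm (its y) x 45 mm long, pointing down; above it a grey plastic handle 44 mm (x) x 18 mm (y) x 60 mm tall. Origin: centre of the shoulder where blade meets handle, i.e. underside of the handle; blade tip 45 mm below it, handle top 60 mm above it. z points up along the handle. The shoulder rests on the stand or box and stops the blade. Both ways round are the same.
- stand: Fixed aluminium block 90 (x) x 60 (y) x 60 mm high with a through slot 34 x 8.5 mm along its x, in which the probe starts, handle on top. Origin: centre of its underside on the bench.
- flap (a joint): Opening angle of the flap, rad: 0 closed (level, flush with the box top), grows as its bar end swings up; stop at 1.35. Free hinge, no catch; the flap weighs 0.2 to 0.4 kg and falls shut.
- flap_hinge (a point): Centre of the flap's hinge line, which runs along the box's y, 117 mm above the bench at the box's +x edge (box frame 65, 0, 117 mm). Turns with the flap: x runs from the bar to the hinge.
- flap_bar (a point): Middle of the flap's pull bar: a round dark steel bar 12 mm in diameter, 100 mm long, parallel to the hinge line and 200 mm from it, carried 70 mm clear of the aluminium flap plate (130 x 148 x 6 mm) by two 8 mm rods 90 mm apart. Level with the hinge when closed. Same axes as flap_hinge (turns with the flap). Best pinched between the rods from above; the bar can turn between the fingers as the flap swings.
- pointer (a joint): Angle of the pointer arm, rad, measured as flap is: the flap lines up with it when the two values are equal. Differs from run to run, stiff, stays put.
- pointer_tip (a point): Outer end of the pointer: a dark steel arm 150 mm long, 12 mm wide, on the same axis as the hinge, at the box's +y side (box y +85 mm), with a 14 mm pin, 30 mm long, standing out in +y from its end; x runs from this tip to the hinge axis. Just outside it a fixed curved scale bar of 165 mm radius with tick marks, which rises to 285 mm above the bench: pass over or round it.
- flask: Conical flask with foil cap, 88 mm across, 128 mm high, loose; origin centre of underside. Leave alone; it may change places with the stand.
- flask_b: Smaller conical flask with foil cap, 79 mm across, 115 mm high, loose; origin centre of underside. Leave alone.
- dish_a: Clear dish, 92 mm across, 16 mm high, loose; origin centre of underside. Leave alone.
- dish_b: Two stacked clear dishes, 92 mm across, 32 mm high, loose; origin centre of underside. Leave alone.
- beaker: White plastic beaker, 84 mm across, 100 mm high, loose; origin centre of underside. Leave alone.
- jar: Amber jar with white cap, 64 mm across, 80 mm high, loose; origin centre of underside. Leave alone.

How it is judged:
On the way, in this order (a step that is already met when the one before it is completed fails the run):
1. the probe's blade is fully home in the box's slot, shoulder on the box, let go, the flap still shut (horizontal distance between probe and slot below 0.006 m and z of probe in the frame of slot between -0.004 and 0.003 m and angle between probe's own z axis and vertical below 0.1 rad and contact force between the fingers and probe below 0.1 N and value of joint flap below 0.1 rad), for 0.3 s.
2. the flap has been lifted to line up with the pointer (angle between the x axis of flap_bar and the x axis of pointer_tip, either way round below 0.07 rad), for 0.2 s.
At the end, for the whole second after the job is handed in: The gripper's fingers hold the flap still (under 0.05 rad/s, finger force above 0.4 N, no other thing propping it) within 0.07 rad of the pointer's angle, and the probe stands in the slot: shoulder within 3 mm above the box top, within 6 mm of the slot's centre, upright within 0.1 rad (horizontal distance between probe and slot below 0.006 m and z of probe in the frame of slot between -0.004 and 0.003 m and angle between probe's own z axis and vertical below 0.1 rad and angle between the x axis of flap_bar and the x axis of pointer_tip, either way round below 0.07 rad and velocity of joint flap between -0.05 and 0.05 rad/s and contact force between the fingers and flap above 0.4 N and contact force between each of probe, flask, flask_b, dish_a, dish_b, beaker, jar and flap below 0.05 N); the arm keeps its last pose, push and grip.
It fails at once if the pointer is shifted by more than 8 mm (distance of pointer_tip from where it was at the start of the episode above 0.008 m).
It fails at once if a flask, dish, beaker or jar is pushed more than 25 mm or knocked over (distance of any of flask, flask_b, dish_a, dish_b, beaker, jar from where it was at the start of the episode above 0.025 m or angle between any of flask, flask_b, dish_a, dish_b, beaker, jar's own z axis and vertical above 0.5 rad).
It also fails if it takes over 64 s, if anything falls off the work surface, if the arm or the gripper's body presses on something with over 40 N, if the wrist force passes 120 N, or if a joint passes its speed limit or range.

## Working session

There is one attempt and no reset: what is moved stays moved. The work goes in short steps, Python scripts to look and compute and a tool call to move; the robot and the scene stay as the last step left them, time stands still between calls to the robot, and variables do not carry over. Pictures are saved under pics/ and viewed, about 8 in all and at most 12, crops included, and the job is handed in when it is done.

Besides the shell and the picture viewer there is one more tool, called after ">>>" by a JSON object that holds its "name" and its "arguments". step_arm: Moves the arm, as the interface text tells. Its arguments: {"type":"object","properties":{"increments":{"type":"string"},"claw":{"type":"number"}},"required":["increments"]}

```bash
mkdir -p pics
python3 - <<'E'
from bench import *
import cv2
o=get_obs(); print(o)
for n in("scene","top"):
    c=calibration(n); print(n,c)
    im=snapshot(n); cv2.imwrite(f"pics/{n}0.png",im[:,:,::-1])
E
```

```text
{'time': 0.0, 'joint_positions': array([ 1.10789721e+00,  8.79363896e-02,  1.37221837e+00, -2.88703686e-05,
        1.68359697e+00, -1.03129461e-01]), 'qvel': array([ 5.97160824e-04, -8.39143163e-05, -1.17325178e-04,  3.18521941e-05,
       -9.14664204e-04, -1.54705728e-03]), 'joint_torque': array([-1.38598507e-04, -3.40169084e+01, -3.02433014e+01,  7.17063784e-02,
        3.29961092e-02, -2.06682139e-04]), 'tool_pos': array([0.19341892, 0.51429149, 0.20433256]), 'ee_rot': array([-3.13944210e+00, -1.93728039e-04,  2.78181957e+00]), 'wrist_force': array([ 0.28128481, -0.14785436,  0.40165917]), 'wrist_torque': array([ 0.01642479, -0.05157649, -0.01092944]), 'width': 0.09420846215575042}
scene {'camera_matrix': array([[426.58325655,   0.        , 257.59058666],
       [  0.        , 426.58325655, 191.0242446 ],
       [  0.        ,   0.        ,   1.        ]]), 'eye': array([ 0.94839599, -0.42066969,  0.96608033]), 'orientation': array([ 0.59375543, -0.00514426,  0.67320252])}
top {'camera_matrix': array([[368.1315356 ,   0.        , 250.1535774 ],
       [  0.        , 368.1315356 , 194.48906716],
       [  0.        ,   0.        ,   1.        ]]), 'eye': array([0.44650477, 0.04174251, 1.11790994]), 'orientation': array([ 0.12645879,  0.01473489, -1.56428786])}
```

View pics/scene0.png

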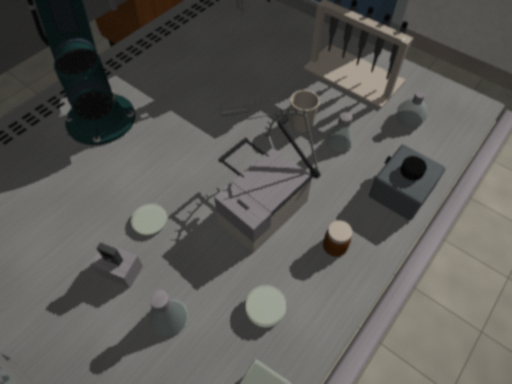

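View pics/top0.png

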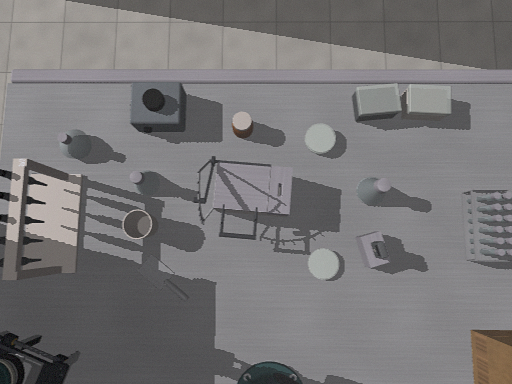

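The scene view shows the box at about (262,195), the probe in its stand at (118,262) and the pointer running from (318,174) to (280,120). The top view shows the slot near (280,189), the probe near (378,250) and the bar near (240,237). I'll enlarge these areas.

```bash
cat > h.py <<'E'
import numpy as np, cv2
from scipy.spatial.transform import Rotation as R
from bench import *
def cam(n):
    c=calibration(n); M=R.from_euler('xyz',c["orientation"]).as_matrix()
    return c["camera_matrix"],M,np.array(c["eye"])
def ray(n,u,v):
    K,M,e=cam(n); d=np.linalg.solve(K,[u,v,1.]); return e,M@(d*[1,-1,-1])
def onz(n,u,v,z):
    e,d=ray(n,u,v); return e+d*(z-e[2])/d[2]
def proj(n,p):
    K,M,e=cam(n); q=M.T@(np.asarray(p,float)-e); q=K@(q*[1,-1,-1]); return q[:2]/q[2]
def tri(a,b):
    A=np.zeros((3,3));y=np.zeros(3)
    for n,u,v in(("scene",*a),("top",*b)):
        e,d=ray(n,u,v); d/=np.linalg.norm(d); P=np.eye(3)-np.outer(d,d); A+=P; y+=P@e
    p=np.linalg.solve(A,y)
    return p, proj("scene",p)-a, proj("top",p)-b
def tl(im,f=1.7): return np.clip(255*(im/255.)**(1/f),0,255).astype(np.uint8)
E
python3 - <<'E'
from h import *
s=tl(cv2.imread("pics/scene0.png"));t=tl(cv2.imread("pics/top0.png"))
def c(im,x,y,w,h,k): return cv2.resize(im[y:y+h,x:x+w],None,fx=k,fy=k,interpolation=cv2.INTER_CUBIC)
a=np.hstack([c(t,190,150,110,100,5),c(t,350,225,50,50,5)[:250] if 0 else cv2.copyMakeBorder(c(t,350,225,50,50,5),0,250,0,0,0)])
cv2.imwrite("pics/c1.png",a)
b=np.hstack([c(s,185,85,140,160,3.6),cv2.copyMakeBorder(c(s,88,232,58,56,5),0,296,0,0,0)])
cv2.imwrite("pics/c2.png",b);print(a.shape,b.shape)
E
```

```text
(500, 800, 3) (576, 794, 3)
```

View pics/c1.png

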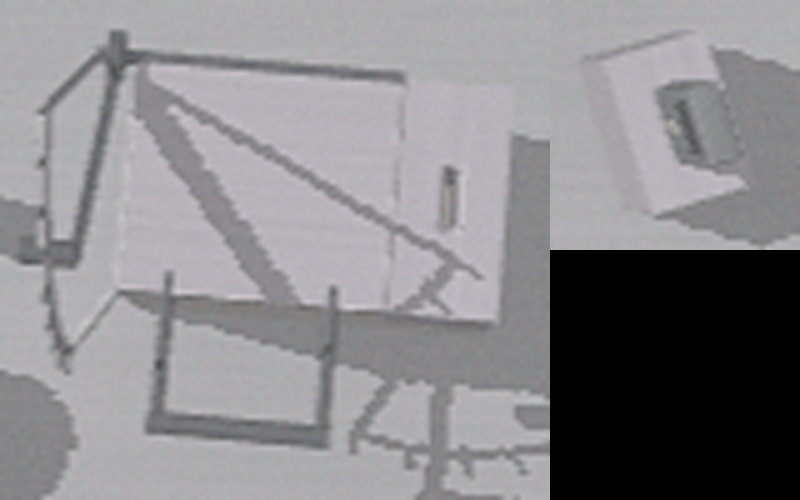

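View pics/c2.png

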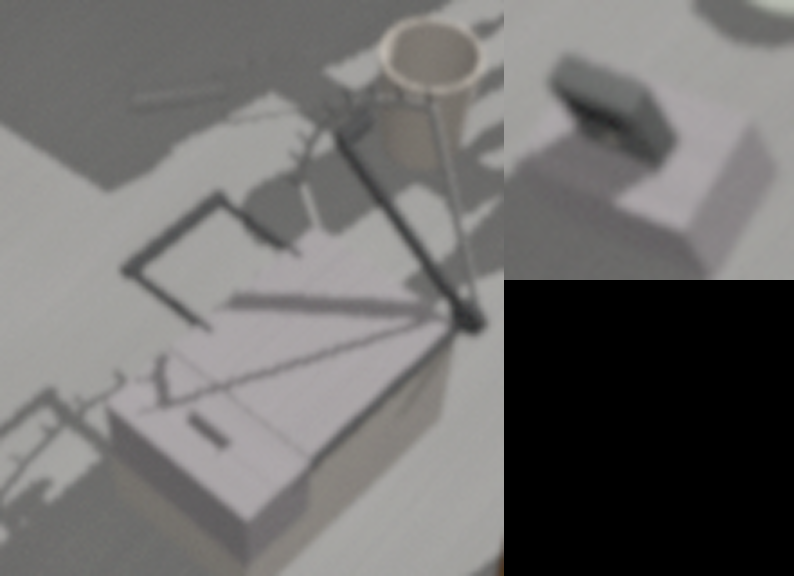

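The top crop shows the slot at about (279.4,189.4), the bar from (219.5,234.4) to (255,237) and the pointer from its pivot at (213,160) to its tip at (204,201). In the scene crop, the bar corners are at about (219.5,160) and (246,139). The handle needs a closer look.

Run:
```python
from h import *
s=tl(cv2.imread("pics/scene0.png"));t=tl(cv2.imread("pics/top0.png"))
def c(im,x,y,w,h,k):
    q=cv2.resize(im[y:y+h,x:x+w],None,fx=k,fy=k,interpolation=cv2.INTER_LINEAR); return cv2.normalize(q,None,0,255,cv2.NORM_MINMAX)
cv2.imwrite("pics/c3.png",np.hstack([c(t,354,228,38,44,10.5),c(s,92,236,38,44,10.5)]))
T=lambda x,y:(190+(x+.5)/5-.5,150+(y+.5)/5-.5)
S=lambda x,y:(185+(x+.5)/3.6-.5,85+(y+.5)/3.6-.5)
p=lambda *a:print(*[np.round(np.array(x)*1,4) for x in a])
p(onz("top",*T(449,199),.12),onz("scene",*S(209,431),.12)); p(*tri(S(209,431),T(449,199)))
print("slot ends",onz("top",*T(453,168),.12),onz("top",*T(445,230),.12), onz("scene",*S(190,417),.12),onz("scene",*S(228,446),.12))
print("block corners");[p(onz("top",*T(*q),.12)) for q in((512,85),(405,77),(497,322),(388,310),(118,290))]
[p(onz("scene",*S(*q),.12)) for q in((248,518),(108,405),(310,466))]
print("bar"); [p(onz("top",*T(*q),.117)) for q in((150,424),(328,438))]; [p(onz("scene",*S(*q),.117)) for q in((128,270),(218,198))]
print("pointer");p(*tri(S(345,140),T(75,258)))
p(*tri(S(465,318),T(118,55)))
```

```text
[ 0.5877 -0.0226  0.12  ] [ 0.592  -0.0228  0.12  ]
[ 0.5893 -0.0219  0.1158] [-0.6011  0.0851] [-0.3764 -0.3596]
slot ends [ 0.60485622 -0.02486591  0.12      ] [ 0.57059577 -0.02037565  0.12      ] [ 0.57538795 -0.02222207  0.12      ] [ 0.60890571 -0.02390136  0.12      ]
block corners
[ 0.6513 -0.0575  0.12  ]
[0.6556 0.0014 0.12  ]
[ 0.5205 -0.0484  0.12  ]
[0.5267 0.0107 0.12  ]
[0.5368 0.1577 0.12  ]
[ 0.6523 -0.0571  0.12  ]
[ 0.5273 -0.0488  0.12  ]
[ 0.6595 -0.0026  0.12  ]
bar
[0.4644 0.1393 0.117 ]
[0.4575 0.0429 0.117 ]
[0.4612 0.0458 0.117 ]
[0.4682 0.1365 0.117 ]
pointer
[0.5477 0.1724 0.2006] [-1.2031  0.235 ] [-0.8234 -0.848 ]
[0.6686 0.1609 0.1148] [-0.0046  0.001 ] [-0.0029 -0.0031]
```

View pics/c3.png

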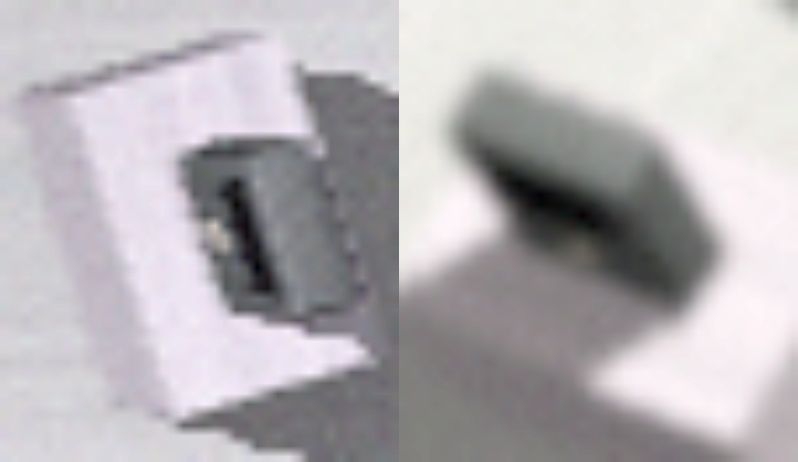

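The top face of the handle is sharp enough in both views: its centre is at about (382.8,248.9) in top and (106.3,248.4) in scene. I'll now compute the poses.

```bash
python3 - <<'E'
from h import *
import bench; print([n for n in dir(bench) if not n.startswith('_')], getattr(bench,'hold_point_z',None))
T=lambda x,y:(354+(x+.5)/10.5-.5,228+(y+.5)/10.5-.5)
S=lambda x,y:(92+(x-399+.5)/10.5-.5,236+(y+.5)/10.5-.5)
t=[(250,145),(315,148),(363,290),(302,312)]; s=[(485,70),(655,135),(620,210),(455,125)]
P=np.array([onz("top",*T(*q),.12) for q in t]);Q=np.array([onz("scene",*S(*q),.12) for q in s])
print(P.round(4),P.mean(0));print(Q.round(4),Q.mean(0))
tt=np.mean([T(*q) for q in t],0);ss=np.mean([S(*q) for q in s],0);print(tri(ss,tt))
for a,b in((0,3),(1,2)): d=P[a]-P[b];print("ang",np.arctan2(d[1],d[0]),np.hypot(*d[:2]))
for a,b in((0,1),(3,2)): d=Q[b]-Q[a];print("angS",np.arctan2(d[1],d[0]),np.hypot(*d[:2]))
# stand top corners z=.06
C=[onz("top",*T(*q),.06) for q in((75,98),(258,35),(178,412),(372,358))]
print(np.round(C,4),np.mean(C,0)); 
for a,b in((0,2),(1,3)): d=C[a]-C[b];print("angst",np.arctan2(d[1],d[0]),np.hypot(*d[:2]))
E
ls; grep -rn hold_point . 2>/dev/null|head
```

```text
['IKError', 'calibration', 'close_job', 'get_obs', 'hold_point_z', 'snapshot'] 0.0188
[[ 0.4485 -0.284   0.12  ]
 [ 0.4478 -0.3004  0.12  ]
 [ 0.4122 -0.3111  0.12  ]
 [ 0.4065 -0.2955  0.12  ]] [ 0.42873896 -0.29775162  0.12      ]
[[ 0.4089 -0.2965  0.12  ]
 [ 0.4484 -0.2842  0.12  ]
 [ 0.4559 -0.3001  0.12  ]
 [ 0.4141 -0.3087  0.12  ]] [ 0.43181754 -0.2973766   0.12      ]
(array([ 0.42933812, -0.29777503,  0.11718344]), array([-0.54842532,  0.03187923]), array([-0.36667766, -0.26666911]))
ang 0.26927076749427753 0.04347562602331073
ang 0.2920532868606991 0.03721891932159241
angS 0.3010974271159286 0.04133090601023898
angS 0.20329367948073448 0.04269764409883306
[[ 0.4609 -0.2569  0.06  ]
 [ 0.4782 -0.3068  0.06  ]
 [ 0.3775 -0.2817  0.06  ]
 [ 0.3921 -0.334   0.06  ]] [ 0.42715588 -0.2948458   0.06      ]
angst 0.28972285703852274 0.08705606337494479
angst 0.3062930273509301 0.0902790791622302
h.py
pics
```

```bash
cat >> h.py <<'E'
def plan(pos,yaw,n,tilt=0):
    "rows (5 per line) from the measured pose to tool-down pose"
    o=get_obs(); p=np.array(o["tool_pos"]); r=R.from_euler('xyz',o["ee_rot"])
    g=R.from_euler('xyz',[np.pi,0,yaw]); rv=(r.inv()*g).as_rotvec()
    if abs(rv[2])>3.0: print("big turn")
    d=(np.asarray(pos)-p)/n; st=R.from_rotvec(rv/n); out=[]
    for i in range(n):
        s=r.inv().apply(d)*100; out.append(" ".join("%g"%round(x,2) for x in s)+" "+" ".join("%g"%round(x,3) for x in rv/n)); r=r*st
    for i in range(0,n,5): print("; ".join(out[i:i+5]))
    print("cm/row",np.linalg.norm(d)*100,"rv",rv.round(3))
def st():
    o=get_obs(); print({k:np.round(o[k],4) for k in("time","tool_pos","ee_rot","joint_positions","wrist_force","width")})
E
python3 - <<'E'
from h import *
plan([.43,-.297,.25],.285,20)
E
```

```text
-2.54 -3.38 -0.22 -0 0 0.125; -2.94 -3.04 -0.22 -0 0 0.125; -3.29 -2.65 -0.22 -0 0 0.125; -3.6 -2.22 -0.22 -0 0 0.125; -3.84 -1.75 -0.22 -0 0 0.125
-4.03 -1.26 -0.22 -0 0 0.125; -4.16 -0.75 -0.23 -0 0 0.125; -4.22 -0.23 -0.23 -0 0 0.125; -4.21 0.3 -0.23 -0 0 0.125; -4.14 0.82 -0.23 -0 0 0.125
-4.01 1.33 -0.23 -0 0 0.125; -3.81 1.82 -0.23 -0 0 0.125; -3.56 2.28 -0.23 -0 0 0.125; -3.24 2.71 -0.23 -0 0 0.125; -2.88 3.09 -0.23 -0 0 0.125
-2.47 3.43 -0.23 -0 0 0.125; -2.03 3.71 -0.23 -0 0 0.125; -1.55 3.93 -0.23 -0 0 0.125; -1.05 4.09 -0.23 -0 0 0.125; -0.53 4.19 -0.23 -0 0 0.125
cm/row 4.231768340848286 rv [-1.000e-03  2.000e-03  2.497e+00]
```

>>> {"name": "step_arm", "arguments": {"increments": "-2.5 -3.4 -0.2 0 0 0.125; -2.9 -3 -0.2 0 0 0.125; -3.3 -2.7 -0.2 0 0 0.125; -3.6 -2.2 -0.2 0 0 0.125; -3.8 -1.8 -0.2 0 0 0.125", "claw": -1}}

```text
time: 0.6
tool_pos: [0.2514, 0.3103, 0.215]
ee_rot: [-3.141, 0.0, 2.152]
wrist_force: [1.0, 0.2, 0.3]
width: 0.0939
```

>>> {"name": "step_arm", "arguments": {"increments": "-4 -1.3 -0.2 0 0 0.125; -4.2 -0.8 -0.2 0 0 0.125; -4.2 -0.2 -0.2 0 0 0.125; -4.2 0.3 -0.2 0 0 0.125; -4.1 0.8 -0.2 0 0 0.125"}}

```text
time: 1.1
tool_pos: [0.3092, 0.1079, 0.2253]
ee_rot: [3.141, -0.0, 1.527]
wrist_force: [1.0, 0.5, -0.1]
width: 0.0938
```

>>> {"name": "step_arm", "arguments": {"increments": "-4 1.3 -0.2 0 0 0.125; -3.8 1.8 -0.2 0 0 0.125; -3.6 2.3 -0.2 0 0 0.125; -3.2 2.7 -0.2 0 0 0.125; -2.9 3.1 -0.2 0 0 0.125"}}

```text
time: 1.6
tool_pos: [0.3677, -0.0952, 0.2352]
ee_rot: [-3.141, -0.0, 0.901]
wrist_force: [1.3, 0.8, 0.5]
width: 0.0936
```

>>> {"name": "step_arm", "arguments": {"increments": "-2.5 3.4 -0.2 0 0 0.125; -2 3.7 -0.2 0 0 0.125; -1.5 3.9 -0.2 0 0 0.125; -1 4.1 -0.2 0 0 0.125; -0.5 4.2 -0.2 0 0 0.125"}}

```text
time: 2.1
tool_pos: [0.4272, -0.2971, 0.2449]
ee_rot: [-3.141, 0.0, 0.276]
wrist_force: [0.4, 0.3, -0.0]
width: 0.0936
```

Run:
```python
from h import *
st(); plan([.43,-.297,.13],.285,5)
```

```text
{'time': np.float64(2.1), 'tool_pos': array([ 0.4272, -0.2971,  0.2449]), 'ee_rot': array([-3.1405e+00,  3.0000e-04,  2.7620e-01]), 'joint_positions': array([-7.1690e-01,  1.7300e-02,  1.3665e+00,  3.0000e-04,  1.7589e+00,
        5.7780e-01]), 'wrist_force': array([ 4.145e-01,  3.240e-01, -4.000e-04]), 'width': np.float64(0.0936)}
0.06 0.02 2.3 -0 0 -0.002; 0.06 0.02 2.3 -0 0 -0.002; 0.06 0.02 2.3 -0 0 -0.002; 0.06 0.02 2.3 -0 0 -0.002; 0.05 0.01 2.3 -0 0 -0.002
cm/row 2.2980695996661393 rv [-0.001  0.    -0.009]
```

>>> {"name": "step_arm", "arguments": {"increments": "0.06 0 3.4 0 0 -0.002; 0.06 0 3.4 0 0 -0.002; 0.06 0 3.4 0 0 -0.002; 0.06 0 3.4 0 0 -0.002; 0.06 0 3.1 0 0 0"}}

```text
time: 2.6
tool_pos: [0.4293, -0.294, 0.0761]
ee_rot: [-3.14, 0.001, 0.29]
wrist_force: [-1.2, 0.4, -0.3]
width: 0.0939
```

>>> {"name": "step_arm", "arguments": {"increments": "0 0 0 0 0 0; 0 0 0 0 0 0; 0 0 0 0 0 0; 0 0 0 0 0 0; 0 0 0 0 0 0", "claw": 1}}

```text
time: 3.1
tool_pos: [0.4309, -0.2953, 0.0803]
ee_rot: [3.139, -0.002, 0.29]
wrist_force: [0.5, -0.1, 0.6]
width: 0.0578
```

>>> {"name": "step_arm", "arguments": {"increments": "0 0 0 0 0 0; 0 0 0 0 0 0; 0 0 0 0 0 0; 0 0 0 0 0 0"}}

```text
time: 3.5
tool_pos: [0.43, -0.2946, 0.0784]
ee_rot: [-3.141, -0.0, 0.29]
wrist_force: [0.4, -0.3, -0.2]
width: 0.0253
```

>>> {"name": "step_arm", "arguments": {"increments": "0 0 0 0 0 0; 0 0 0 0 0 0; 0 0 0 0 0 0; 0 0 0 0 0 0; 0 0 0 0 0 0"}}

```text
time: 4.0
tool_pos: [0.4301, -0.2947, 0.0785]
ee_rot: [3.141, -0.0, 0.29]
wrist_force: [0.3, -0.8, 0.2]
width: 0.0178
```

Run:
```python
from h import *
st()
```

```text
{'time': np.float64(4.0), 'tool_pos': array([ 0.4301, -0.2947,  0.0785]), 'ee_rot': array([ 3.1414e+00, -1.0000e-04,  2.8980e-01]), 'joint_positions': array([-0.7095,  0.0844,  1.6293,  0.    ,  1.4277,  0.5716]), 'wrist_force': array([ 0.2927, -0.7779,  0.1789]), 'width': np.float64(0.0178)}
```

>>> {"name": "step_arm", "arguments": {"increments": "0 0 -2 0 0 0; 0 0 -4 0 0 0; 0 0 -4 0 0 0; 0 0 -4 0 0 0; 0 0 -2.2 0 0 0"}}

```text
time: 4.5
tool_pos: [0.4307, -0.2949, 0.2442]
ee_rot: [3.138, -0.003, 0.29]
wrist_force: [0.4, -0.4, -0.5]
width: 0.0179
```

Run:
```python
from h import *
st(); plan([.590,-.023,.24],-.073,10)
```

```text
{'time': np.float64(4.5), 'tool_pos': array([ 0.4307, -0.2949,  0.2442]), 'ee_rot': array([ 3.1382e+00, -2.7000e-03,  2.9000e-01]), 'joint_positions': array([-7.0940e-01,  1.6900e-02,  1.3683e+00,  5.0000e-04,  1.7521e+00,
        5.7150e-01]), 'wrist_force': array([ 0.388 , -0.4343, -0.4981]), 'width': np.float64(0.0179)}
2.3 -2.15 0.04 0 -0 0.036; 2.22 -2.23 0.04 0 -0 0.036; 2.14 -2.31 0.04 0 -0 0.036; 2.06 -2.39 0.04 0 -0 0.036; 1.97 -2.46 0.04 0 -0 0.036
1.88 -2.53 0.04 0 -0 0.036; 1.79 -2.6 0.04 0 -0 0.036; 1.69 -2.66 0.04 0 -0 0.036; 1.59 -2.72 0.04 0 -0 0.036; 1.49 -2.78 0.04 0 -0 0.036
cm/row 3.151648495314787 rv [ 0.003 -0.003  0.363]
```

>>> {"name": "step_arm", "arguments": {"increments": "2.3 -2.15 0 0 0 0.036; 2.22 -2.23 0 0 0 0.036; 2.14 -2.31 0 0 0 0.036; 2.06 -2.39 0 0 0 0.036; 1.97 -2.46 0 0 0 0.036"}}

```text
time: 5.0
tool_pos: [0.5097, -0.1572, 0.2398]
ee_rot: [-3.14, 0.001, 0.108]
wrist_force: [0.6, -0.7, -1.3]
width: 0.018
```

>>> {"name": "step_arm", "arguments": {"increments": "1.88 -2.53 0.1 0 0 0.036; 1.79 -2.6 0.1 0 0 0.036; 1.69 -2.66 0.1 0 0 0.036; 1.59 -2.72 0.1 0 0 0.036; 1.49 -2.78 0.1 0 0 0.036"}}

```text
time: 5.5
tool_pos: [0.589, -0.021, 0.2346]
ee_rot: [-3.141, 0.002, -0.071]
wrist_force: [0.5, -0.2, -0.9]
width: 0.0176
```

>>> {"name": "step_arm", "arguments": {"increments": "0 0 1 0 0 0; 0 0 1 0 0 0; 0 0 0.5 0 0 0; 0 0 0 0 0 0; 0 0 0 0 0 0"}}

```text
time: 6.0
tool_pos: [0.5886, -0.0234, 0.2105]
ee_rot: [-3.142, 0.0, -0.072]
wrist_force: [-0.5, 0.2, -0.9]
width: 0.0179
```

Run:
```python
from h import *
st()
def c(im,x,y,w,h,k):
    q=cv2.resize(im[y:y+h,x:x+w],None,fx=k,fy=k,interpolation=cv2.INTER_CUBIC); return cv2.normalize(q,None,0,255,cv2.NORM_MINMAX)
s=snapshot("scene")[:,:,::-1];t=snapshot("top")[:,:,::-1]
cv2.imwrite("pics/s1.png",s);cv2.imwrite("pics/t1.png",t)
cv2.imwrite("pics/c4.png",np.hstack([c(tl(s),220,150,80,100,5),c(tl(t),245,145,80,100,5)]))
```

```text
{'time': np.float64(6.0), 'tool_pos': array([ 0.5886, -0.0234,  0.2105]), 'ee_rot': array([-3.1416e+00,  3.0000e-04, -7.1600e-02]), 'joint_positions': array([-0.136 ,  0.174 ,  1.2642, -0.    ,  1.7037,  1.5064]), 'wrist_force': array([-0.5264,  0.1721, -0.8858]), 'width': np.float64(0.0179)}
```

View pics/c4.png

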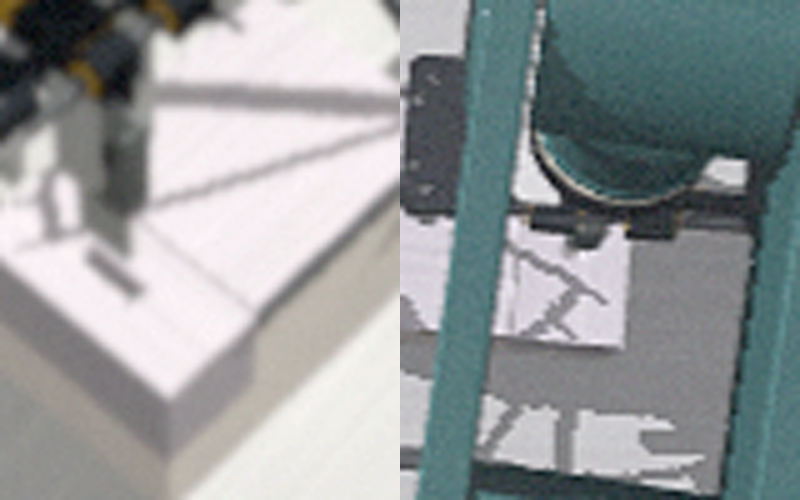

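The scene crop shows the blade hanging just behind the slot, with its bottom edge running from about (85,230) to (130,256). The top view is blocked by the arm. I'll zoom in and overlay the bottom corners predicted from the tool pose.

Run:
```python
from h import *
s=tl(cv2.imread("pics/s1.png")); x0,y0,w,h,k=230,165,30,48,12
q=cv2.resize(s[y0:y0+h,x0:x0+w],None,fx=k,fy=k,interpolation=cv2.INTER_LINEAR); q2=q.copy()
r=R.from_euler('z',-.0716)
f=lambda p:tuple(((proj("scene",p)-[x0,y0]+.5)*k-.5).round(1))
tcp=np.array([.5886,-.0234,.2105])
for nm,z,a,b in(("tip",-.0635,.015,.0025),("shoulder",-.0185,.022,.009),("top",.0415,.022,.009)):
  for sx in(-1,1):
    for sy in(-1,1):
      u=f(tcp+r.apply([sx*a,sy*b,z])); print(nm,sx,sy,u); cv2.circle(q2,(int(u[0]),int(u[1])),2,(0,0,255) if sx>0 else (255,0,0),-1)
for n in((.0),): pass
for sx in(-1,1):
    for sy in(-1,1):
      u=f(np.array([.592,-.0228,.12])+r.apply([sx*.017,sy*.00425,0])); cv2.circle(q2,(int(u[0]),int(u[1])),2,(0,200,0),-1)
cv2.imwrite("pics/c5.png",np.hstack([q,q2]))
```

```text
tip -1 -1 (np.float64(73.3), np.float64(358.6))
tip -1 1 (np.float64(91.5), np.float64(342.8))
tip 1 -1 (np.float64(186.5), np.float64(448.3))
tip 1 1 (np.float64(204.6), np.float64(432.0))
shoulder -1 -1 (np.float64(12.4), np.float64(223.9))
shoulder -1 1 (np.float64(80.5), np.float64(165.9))
shoulder 1 -1 (np.float64(184.9), np.float64(359.0))
shoulder 1 1 (np.float64(252.9), np.float64(298.9))
top -1 -1 (np.float64(-3.8), np.float64(26.8))
top -1 1 (np.float64(68.2), np.float64(-32.7))
top 1 -1 (np.float64(178.2), np.float64(165.9))
top 1 1 (np.float64(250.0), np.float64(104.0))
```

View pics/c5.png

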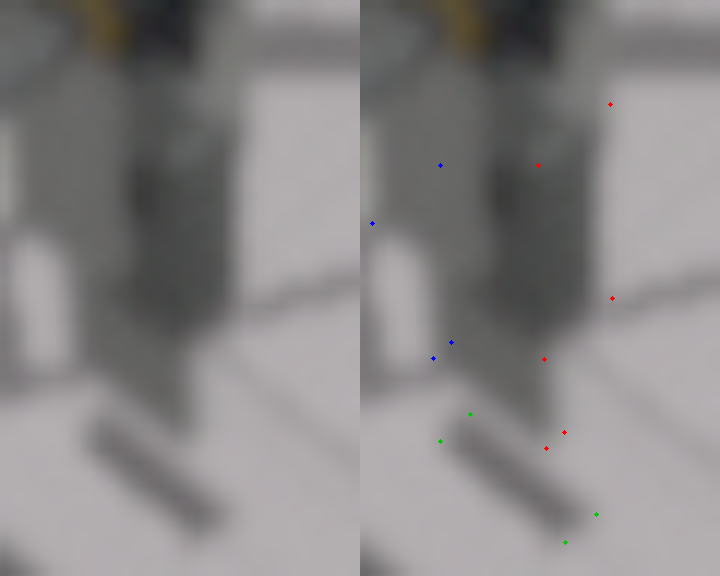

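The overlay shows the real blade tip about 2 mm short along x of where the tool pose puts it. The slot is about 3–5 mm further along +x. I'll shift partly, go down to just above the mouth and look again, since the parallax there is small.

>>> {"name": "step_arm", "arguments": {"increments": "0.15 -0.04 0.6 0 0 0; 0.15 -0.04 0.6 0 0 0; 0 0 0.6 0 0 0; 0 0 0.3 0 0 0; 0 0 0 0 0 0"}}

```text
time: 6.6
tool_pos: [0.5916, -0.0218, 0.1883]
ee_rot: [-3.141, 0.002, -0.07]
wrist_force: [-0.2, -0.6, -1.2]
width: 0.0181
```

Run:
```python
from h import *
st()
s=snapshot("scene")[:,:,::-1];cv2.imwrite("pics/s2.png",s)
x0,y0,w,h,k=230,165,32,48,12
q=cv2.resize(tl(s)[y0:y0+h,x0:x0+w],None,fx=k,fy=k,interpolation=cv2.INTER_LINEAR)
p=cv2.resize(tl(cv2.imread("pics/scene0.png"))[y0:y0+h,x0:x0+w],None,fx=k,fy=k,interpolation=cv2.INTER_LINEAR)
cv2.imwrite("pics/c6.png",np.hstack([q,p]))
```

```text
{'time': np.float64(6.6), 'tool_pos': array([ 0.5916, -0.0218,  0.1883]), 'ee_rot': array([-3.1414e+00,  1.9000e-03, -7.0100e-02]), 'joint_positions': array([-1.3260e-01,  1.8610e-01,  1.2937e+00,  1.0000e-04,  1.6637e+00,
        1.5083e+00]), 'wrist_force': array([-0.1726, -0.5757, -1.1688]), 'width': np.float64(0.0181)}
```

View pics/c6.png

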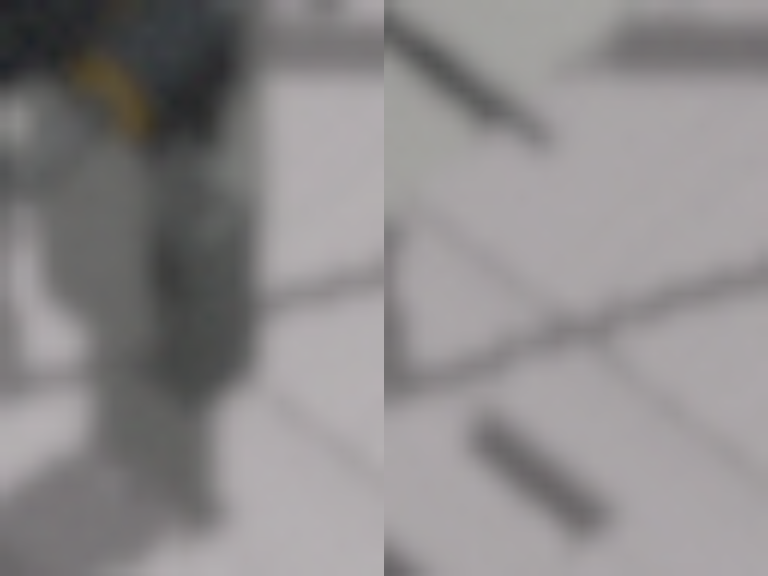

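Run:
```python
from h import *
for n in("s1","s2","scene0"):
    g=cv2.cvtColor(tl(cv2.imread(f"pics/{n}.png")),cv2.COLOR_BGR2GRAY); print(n,"cols 232..252")
    for r in range(190,212): print(r,*["%3d"%v for v in g[r,232:253]])
r=R.from_euler('z',-.0701); tcp=np.array([.5916,-.0218,.1883])
for z,a,b in((-.0635,.015,.0025),(-.0185,.022,.009)):
  print([tuple(proj("scene",tcp+r.apply([sx*a,sy*b,z])).round(1)) for sx,sy in((-1,-1),(-1,1),(1,-1),(1,1))])
print([tuple(proj("scene",np.array([.5911,-.0227,.12])+r.apply([sx*.017,sy*.00425,0])).round(1)) for sx,sy in((-1,-1),(-1,1),(1,-1),(1,1))])
```

```text
s1 cols 232..252
190 169 174 168 147 121 101  96  90  82  76  72  71  70  74  79  84  98 120 140 143 140
191 165 172 167 148 120 103  96  96  89  81  79  76  73  75  84  92 110 131 146 147 150
192 163 173 168 151 124 103  97  95  97  90  87  81  78  86  99 113 131 148 159 161 165
193 163 171 169 152 124 104  98  98  97  96  93  91  89 100 118 133 146 160 170 173 173
194 157 166 164 151 126 105 101  97  98  97  98  95 100 115 135 149 155 161 169 174 176
195 143 152 151 141 126 116 107 102  98  98  98  98 103 120 144 158 161 162 163 172 174
196 131 138 141 138 135 136 126 113 103 100  98  98 105 122 146 163 167 165 163 166 171
197 139 147 151 153 154 155 146 130 116 104 100  97 102 120 146 163 171 172 168 165 166
198 156 163 167 166 167 163 151 141 131 119 106 102 104 120 144 163 171 172 171 167 164
199 172 174 173 173 167 155 144 140 140 133 123 112 107 120 144 164 171 173 173 171 168
200 178 177 177 174 163 146 128 128 135 140 138 128 119 126 146 164 171 173 173 173 170
201 176 178 177 175 161 139 120 114 121 134 141 141 135 141 155 169 173 175 174 173 172
202 176 176 176 175 163 142
[... 4545 characters left out ...]
7 164 154 138 131 137 150 159 167 167 167
210 161 164 167 167 167 168 167 167 168 167 167 167 162 153 150 156 160 164 167 167 168
211 148 158 164 167 167 169 167 167 167 167 166 167 163 159 163 167 166 166 165 167 168
[(np.float64(237.4), np.float64(199.9)), (np.float64(238.9), np.float64(198.6)), (np.float64(246.7), np.float64(207.3)), (np.float64(248.2), np.float64(205.9))]
[(np.float64(232.5), np.float64(189.1)), (np.float64(238.1), np.float64(184.3)), (np.float64(246.7), np.float64(200.2)), (np.float64(252.2), np.float64(195.3))]
[(np.float64(235.9), np.float64(201.1)), (np.float64(238.5), np.float64(198.9)), (np.float64(246.4), np.float64(209.5)), (np.float64(248.9), np.float64(207.2))]
```

Sub-pixel edges put the blade about 1.4 mm short in x and 1.2 mm too far in +y relative to the slot. I'll correct that and feel my way in.

>>> {"name": "step_arm", "arguments": {"increments": "0.14 0.11 0 0 0 0; 0 0 0.3 0 0 0; 0 0 0.3 0 0 0; 0 0 0.3 0 0 0; 0 0 0.3 0 0 0"}}

```text
time: 7.15
tool_pos: [0.5939, -0.0232, 0.1821]
ee_rot: [3.141, -0.005, -0.07]
wrist_force: [-5.3, 1.2, 20.1]
width: 0.0183
```

>>> {"name": "step_arm", "arguments": {"increments": "0 0 0.3 0 0 0; 0 0 0.3 0 0 0; 0 0 0 0 0 0; 0 0 0 0 0 0"}}

```text
time: 7.55
tool_pos: [0.5928, -0.023, 0.1704]
ee_rot: [-3.141, 0.002, -0.07]
wrist_force: [-0.9, -0.7, -1.0]
width: 0.0175
```

>>> {"name": "step_arm", "arguments": {"increments": "0 0 0.5 0 0 0; 0 0 0.5 0 0 0; 0 0 0.5 0 0 0; 0 0 0.5 0 0 0; 0 0 0 0 0 0"}}

```text
time: 8.05
tool_pos: [0.5928, -0.023, 0.1498]
ee_rot: [-3.141, 0.002, -0.07]
wrist_force: [-2.8, 0.2, -2.6]
width: 0.0182
```

>>> {"name": "step_arm", "arguments": {"increments": "0 0 0.4 0 0 0; 0 0 0.4 0 0 0; 0 0 0.2 0 0 0; 0 0 0 0 0 0; 0 0 0 0 0 0"}}

```text
time: 8.55
tool_pos: [0.5928, -0.023, 0.1412]
ee_rot: [-3.141, 0.002, -0.07]
wrist_force: [-5.1, 0.3, 0.2]
width: 0.0179
```

>>> {"name": "step_arm", "arguments": {"increments": "-0.06 0 0.1 0 0 0; 0 0 0.1 0 0 0; 0 0 0.1 0 0 0; 0 0 0 0 0 0; 0 0 0 0 0 0"}}

```text
time: 9.05
tool_pos: [0.5928, -0.023, 0.1388]
ee_rot: [-3.142, -0.0, -0.07]
wrist_force: [-5.0, 0.6, 1.5]
width: 0.0178
```

>>> {"name": "step_arm", "arguments": {"increments": "0 0 0.1 0 0 0; 0 0 0.1 0 0 0; 0 0 0.1 0 0 0; 0 0 0 0 0 0; 0 0 0 0 0 0"}}

```text
time: 9.55
tool_pos: [0.5928, -0.023, 0.1385]
ee_rot: [3.141, -0.002, -0.07]
wrist_force: [-8.7, 0.9, 9.9]
width: 0.018
```

Contact came exactly at the predicted height (TCP z 0.1385). I'll release.

>>> {"name": "step_arm", "arguments": {"increments": "0 0 0 0 0 0; 0 0 0 0 0 0; 0 0 0 0 0 0; 0 0 0 0 0 0; 0 0 0 0 0 0", "claw": -1}}

```text
time: 10.05
tool_pos: [0.593, -0.0231, 0.1351]
ee_rot: [-3.141, -0.0, -0.07]
wrist_force: [0.4, -1.0, -0.3]
width: 0.0541
```

>>> {"name": "step_arm", "arguments": {"increments": "0 0 0 0 0 0; 0 0 0 0 0 0; 0 0 -1 0 0 0; 0 0 -2 0 0 0; 0 0 -3 0 0 0"}}

```text
time: 10.55
tool_pos: [0.5918, -0.0229, 0.1948]
ee_rot: [-3.141, 0.004, -0.07]
wrist_force: [0.2, -0.3, 0.2]
width: 0.0927
```

>>> {"name": "step_arm", "arguments": {"increments": "0 0 -4 0 0 0; 0 0 -4 0 0 0; 0 0 -2 0 0 0; 0 0 0 0 0 0; 0 0 0 0 0 0"}}

```text
time: 11.05
tool_pos: [0.5928, -0.023, 0.2955]
ee_rot: [-3.142, -0.001, -0.07]
wrist_force: [0.1, -0.3, -0.1]
width: 0.0936
```

Run:
```python
from h import *
st()
s=snapshot("scene")[:,:,::-1];cv2.imwrite("pics/s3.png",s)
q=cv2.resize(tl(s)[110:250,180:330],None,fx=5,fy=4.2,interpolation=cv2.INTER_CUBIC)
q=cv2.resize(tl(s)[120:260,180:330],None,fx=4.2,fy=4.2,interpolation=cv2.INTER_CUBIC)
cv2.imwrite("pics/c7.png",q)
f=lambda p:proj("scene",p).round(1)
r=R.from_euler('z',-.073)
for z in(.12,.18): print(z,[f(np.array([.5911,-.0227,z])+r.apply([x*.022,y*.009,0])) for x,y in((-1,-1),(1,-1),(1,1),(-1,1))])
# bar approach
org=np.array([.590,-.0228])+r.apply([0,.105,0])[:2]; print("org",org)
bar=org+r.apply([-.135,0,0])[:2]; print("bar",bar)
plan([*bar,.30],1.498,10)
```

```text
{'time': np.float64(11.05), 'tool_pos': array([ 0.5928, -0.023 ,  0.2955]), 'ee_rot': array([-3.1415e+00, -6.0000e-04, -7.0200e-02]), 'joint_positions': array([-1.3440e-01,  1.8640e-01,  1.0828e+00,  1.0000e-04,  1.8718e+00,
        1.5066e+00]), 'wrist_force': array([ 0.1153, -0.2888, -0.0682]), 'width': np.float64(0.0936)}
0.12 [array([233. , 201.1]), array([246.6, 212. ]), array([251.9, 207.2]), array([238.4, 196.4])]
0.18 [array([231.9, 186.6]), array([246.1, 197.9]), array([251.7, 192.9]), array([237.5, 181.8])]
org [0.59765819 0.08192035]
bar [0.46301774 0.0917666 ]
-1.37 -1.05 -0.06 -0 0 -0.157; -1.19 -1.26 -0.06 -0 0 -0.157; -0.98 -1.43 -0.06 -0 0 -0.157; -0.74 -1.56 -0.06 -0 0 -0.157; -0.49 -1.66 -0.06 -0 0 -0.157
-0.23 -1.71 -0.06 -0 0 -0.157; 0.04 -1.73 -0.06 -0 0 -0.157; 0.31 -1.7 -0.06 -0 0 -0.157; 0.58 -1.63 -0.06 -0 0 -0.157; 0.82 -1.52 -0.06 -0 0 -0.157
cm/row 1.7300055438215087 rv [-0.002  0.002 -1.568]
```

View pics/c7.png

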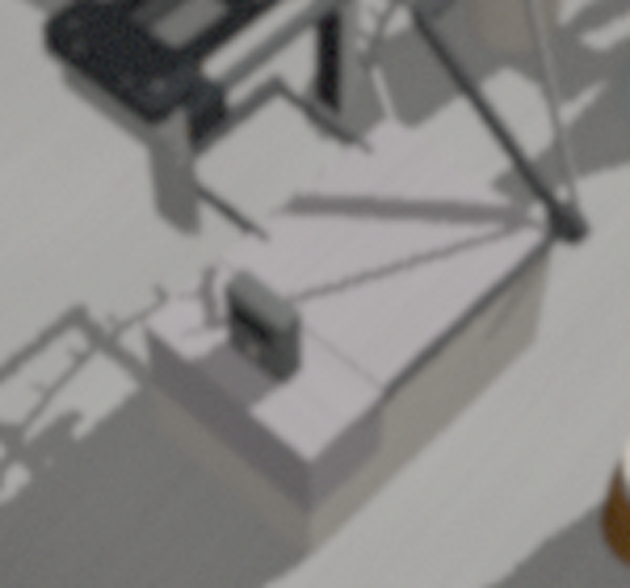

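The probe stands upright in the slot. Its bottom near corner is at about (246.6,211) against a predicted (246.6,212), and the flap is still shut. I'll go to the bar with the gripper half open.

>>> {"name": "step_arm", "arguments": {"increments": "-1.37 -1.05 0 0 0 -0.147; -1.19 -1.26 0 0 0 -0.147; -0.98 -1.43 0 0 0 -0.147; -0.74 -1.56 0 0 0 -0.147; -0.49 -1.66 0 0 0 -0.147", "claw": 0}}

```text
time: 11.6
tool_pos: [0.5278, 0.0361, 0.2926]
ee_rot: [-3.138, 0.004, 0.671]
wrist_force: [0.9, -0.2, -0.9]
width: 0.0571
```

>>> {"name": "step_arm", "arguments": {"increments": "-0.23 -1.71 0 0 0 -0.147; 0.04 -1.73 0 0 0 -0.147; 0.31 -1.7 0 0 0 -0.147; 0.58 -1.63 0 0 0 -0.147; 0.82 -1.52 0 0 0 -0.147"}}

```text
time: 12.1
tool_pos: [0.4672, 0.0976, 0.2928]
ee_rot: [-3.137, 0.001, 1.406]
wrist_force: [-0.0, -0.8, 0.2]
width: 0.047
```

Run:
```python
from h import *
st(); plan([.463,.0915,.20],1.498,5)
```

```text
{'time': np.float64(12.1), 'tool_pos': array([0.4672, 0.0976, 0.2928]), 'ee_rot': array([-3.1369e+00,  1.1000e-03,  1.4058e+00]), 'joint_positions': array([ 8.7000e-02, -7.2300e-02,  1.3598e+00,  1.0000e-04,  1.8588e+00,
        2.5210e-01]), 'wrist_force': array([-0.0242, -0.8375,  0.1927]), 'width': np.float64(0.047)}
-0.13 -0.05 1.86 -0.001 0 -0.018; -0.13 -0.06 1.86 -0.001 0 -0.018; -0.13 -0.06 1.86 -0.001 0 -0.018; -0.13 -0.07 1.86 -0.001 0 -0.018; -0.13 -0.07 1.86 -0.001 0 -0.018
cm/row 1.8614467757608457 rv [-0.005  0.001 -0.092]
```

>>> {"name": "step_arm", "arguments": {"increments": "-0.13 -0.05 1.86 0 0 -0.018; -0.13 -0.06 1.86 0 0 -0.018; -0.13 -0.06 1.86 0 0 -0.018; -0.13 -0.07 1.86 0 0 -0.018; 0 0 1.86 0 0 -0.018"}}

```text
time: 12.6
tool_pos: [0.464, 0.0922, 0.199]
ee_rot: [-3.137, 0.001, 1.49]
wrist_force: [-0.3, 0.3, 0.3]
width: 0.0474
```

>>> {"name": "step_arm", "arguments": {"increments": "0 0 1 0 0 0; 0 0 1 0 0 0; 0 0 0 0 0 0; 0 0 0 0 0 0"}}

```text
time: 13.0
tool_pos: [0.4656, 0.0925, 0.1826]
ee_rot: [3.141, -0.0, 1.49]
wrist_force: [0.2, -0.1, -0.2]
width: 0.0471
```

Run:
```python
from h import *
st(); plan([.463,.0915,.098],1.498,5)
```

```text
{'time': np.float64(13.0), 'tool_pos': array([0.4656, 0.0925, 0.1826]), 'ee_rot': array([ 3.1415e+00, -1.0000e-04,  1.4897e+00]), 'joint_positions': array([ 7.6400e-02, -7.6000e-02,  1.5799e+00,  1.0000e-04,  1.6376e+00,
        1.5760e-01]), 'wrist_force': array([ 0.1934, -0.132 , -0.1687]), 'width': np.float64(0.0471)}
-0.02 -0.05 1.69 0 -0 -0.002; -0.02 -0.05 1.69 0 -0 -0.002; -0.02 -0.05 1.69 0 -0 -0.002; -0.02 -0.05 1.69 0 -0 -0.002; -0.02 -0.05 1.69 0 -0 -0.002
cm/row 1.692958864526516 rv [ 0.    -0.    -0.008]
```

>>> {"name": "step_arm", "arguments": {"increments": "-0.1 -0.25 0.6 0 0 -0.008; 0 0 1.9 0 0 0; 0 0 2 0 0 0; 0 0 2 0 0 0; 0 0 1.9 0 0 0"}}

```text
time: 13.5
tool_pos: [0.4632, 0.0916, 0.0983]
ee_rot: [3.14, -0.0, 1.498]
wrist_force: [0.9, -1.0, -0.0]
width: 0.047
```

>>> {"name": "step_arm", "arguments": {"increments": "0 0 0 0 0 0; 0 0 0 0 0 0; 0 0 0 0 0 0; 0 0 0 0 0 0; 0 0 0 0 0 0", "claw": 1}}

```text
time: 14.0
tool_pos: [0.4623, 0.0918, 0.0996]
ee_rot: [-3.14, -0.0, 1.498]
wrist_force: [-1.4, 0.4, 5.4]
width: 0.0114
```

>>> {"name": "step_arm", "arguments": {"increments": "0 0 0 0 0 0; 0 0 0 0 0 0; 0 0 0 0 0 0; 0 0 0 0 0 0; 0 0 0 0 0 0"}}

```text
time: 14.5
tool_pos: [0.4623, 0.0918, 0.0996]
ee_rot: [-3.141, -0.0, 1.498]
wrist_force: [-4.8, 0.2, 6.5]
width: 0.0114
```

The bar is gripped, with a width of 11.4 mm. I'll lift it along the arc (radius 200 mm, 0.05 rad per row) to about 0.5 rad.

>>> {"name": "step_arm", "arguments": {"increments": "0 0.03 -1 0 0 0; 0 0.08 -1 0 0 0; 0 0.12 -0.99 0 0 0; 0 0.17 -0.98 0 0 0; 0 0.22 -0.98 0 0 0"}}

```text
time: 15.0
tool_pos: [0.468, 0.0913, 0.1485]
ee_rot: [-3.138, -0.0, 1.498]
wrist_force: [-4.6, 0.8, -1.2]
width: 0.0113
```

>>> {"name": "step_arm", "arguments": {"increments": "0 0.27 -0.96 0 0 0; 0 0.32 -0.95 0 0 0; 0 0.37 -0.93 0 0 0; 0 0.41 -0.91 0 0 0; 0 0.46 -0.89 0 0 0"}}

```text
time: 15.5
tool_pos: [0.4853, 0.09, 0.1955]
ee_rot: [-3.136, 0.0, 1.498]
wrist_force: [-8.4, 1.0, 2.7]
width: 0.0112
```

>>> {"name": "step_arm", "arguments": {"increments": "0 0.5 -0.87 0 0 0; 0 0.54 -0.84 0 0 0; 0 0 0 0 0 0; 0 0 0 0 0 0; 0 0 0 0 0 0"}}

```text
time: 16.0
tool_pos: [0.4956, 0.0892, 0.2135]
ee_rot: [-3.138, 0.0, 1.498]
wrist_force: [-10.9, 0.3, 4.8]
width: 0.0111
```

Run:
```python
from h import *
st(); p=get_obs()["tool_pos"]; print("angle",np.arcsin((p[2]-.0996)/.2), np.arccos(1-((p[0]-.4623)*.9973-(p[1]-.0918)*.073)/.2))
s=snapshot("scene")[:,:,::-1];t=snapshot("top")[:,:,::-1]
cv2.imwrite("pics/s4.png",s);cv2.imwrite("pics/t4.png",t)
a=cv2.resize(tl(s)[95:235,185:325],None,fx=4,fy=4,interpolation=cv2.INTER_CUBIC)
cv2.imwrite("pics/c8.png",a)
```

```text
{'time': np.float64(16.0), 'tool_pos': array([0.4956, 0.0892, 0.2135]), 'ee_rot': array([-3.1377e+00,  2.0000e-04,  1.4981e+00]), 'joint_positions': array([ 6.5100e-02, -1.5000e-02,  1.4603e+00,  3.0000e-04,  1.7002e+00,
        1.3790e-01]), 'wrist_force': array([-10.927 ,   0.2692,   4.7748]), 'width': np.float64(0.0111)}
angle 0.6061755488448441 0.5864404248816908
```

View pics/c8.png

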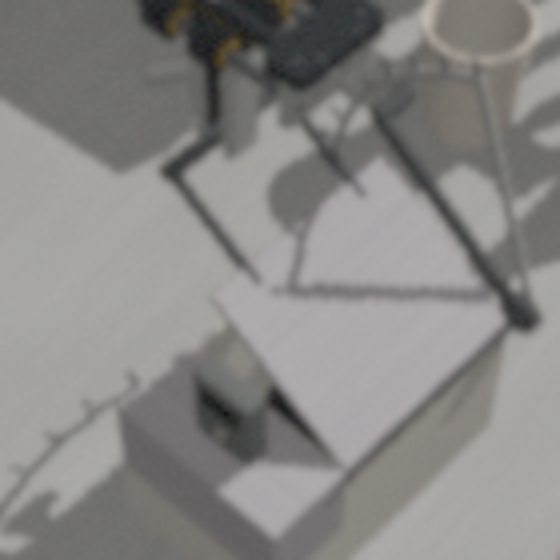

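The flap is up with the probe still standing. The near rod runs from about (170,170) to (255,275) in the crop and the pointer from (380,110) to (515,310). I'll fit lines to both and intersect the rays with their known vertical planes.

```bash
cat > ang.py <<'E'
from h import *
import sys
yaw=-.073; B=R.from_euler('z',yaw); org=np.array([.5981,.0819,0])
def inplane(n,u,v,yb):
    e,d=ray(n,u,v); e=B.inv().apply(e-org); d=B.inv().apply(d); p=e+d*(yb-e[1])/d[1]
    return p[0]-.065,p[2]-.117
def fit(g,a,b,hw=4):
    "darkest-centre points along segment a-b, then line"
    a=np.array(a,float);b=np.array(b,float);d=(b-a)/np.linalg.norm(b-a);nn=np.array([-d[1],d[0]]);P=[]
    k=np.arange(-hw,hw+.01,.25)
    for t in np.linspace(0,1,40):
        c=a+(b-a)*t; q=c+k[:,None]*nn
        w=cv2.remap(g,q[:,0].astype(np.float32)[None],q[:,1].astype(np.float32)[None],cv2.INTER_LINEAR)[0].astype(float)
        w=np.clip(np.interp(k,[k[0],k[-1]],[w[:4].mean(),w[-4:].mean()])-w,0,None); w[w<.4*w.max()]=0
        P.append(c+nn*(w*k).sum()/max(w.sum(),1e-9))
    P=np.array(P,np.float32); L=cv2.fitLine(P,cv2.DIST_HUBER,0,.01,.01).ravel()
    r=(P-L[2:])@np.array([-L[1],L[0]]); 
    A,Z=[L[2:]+L[:2]*((x-L[2:])@L[:2]) for x in(a,b)]; return A,Z,np.abs(r).mean()
S=lambda x,y:(185+(x+.5)/4-.5,95+(y+.5)/4-.5)
def rep(f,name,a,b,yb,axis=True):
    g=cv2.cvtColor(tl(cv2.imread(f)),cv2.COLOR_BGR2GRAY); A,Z,r=fit(g,a,b)
    pa,pz=np.array(inplane("scene",*A,yb)),np.array(inplane("scene",*Z,yb)); d=pa-pz
    print(name,A.round(1),Z.round(1),"res",round(r,2),pa.round(4),pz.round(4),"line angle",round(np.arctan2(d[1],-d[0]),3),"from axis",round(np.arctan2(pa[1],-pa[0]),3))
E
python3 - <<'E'
from ang import *
for f in("pics/scene0.png","pics/s4.png"): rep(f,"pointer",S(398,135),S(485,265),.085)
rep("pics/s4.png","rod near",S(185,190),S(240,258),-.045)
rep("pics/s4.png","rod far",S(312,128),S(350,182),.045)
# closed flap reference
C=lambda x,y:(185+(x+.5)/3.6-.5,85+(y+.5)/3.6-.5)
rep("pics/scene0.png","rod near closed",C(138,278),C(195,317),-.045)
rep("pics/scene0.png","rod far closed",C(230,208),C(280,242),.045)
E
```

```text
pointer [282.9 129.3] [305.8 160.9] res 0.11 [-0.1083  0.0755] [-0.0297  0.0198] line angle 0.617 from axis 0.609
pointer [282.9 129.3] [305.8 160.9] res 0.12 [-0.1083  0.0756] [-0.0297  0.0197] line angle 0.618 from axis 0.609
rod near [230.9 142.1] [244.2 159.4] res 0.05 [-0.1552  0.1016] [-0.1138  0.0734] line angle 0.598 from axis 0.58
rod far [262.3 126.9] [272.  140.2] res 0.21 [-0.1398  0.0925] [-0.1079  0.0693] line angle 0.63 from axis 0.585
rod near closed [223.1 161.7] [238.3 173.4] res 0.04 [-0.1897 -0.0015] [-0.1362 -0.0014] line angle -0.002 from axis -0.008
rod far closed [248.6 142.3] [262.  152.5] res 0.15 [-0.1863 -0.001 ] [-0.1391 -0.0031] line angle 0.045 from axis -0.005
```

The pointer measures 0.609–0.617 rad and the flap about 0.585–0.60. I'll nudge up about 0.02 rad, keeping y fixed to relieve the sideways push.

>>> {"name": "step_arm", "arguments": {"increments": "0 0 -0.15 0 0 0; 0 0 -0.15 0 0 0; 0 0 0 0 0 0; 0 0 0 0 0 0; 0 0 0 0 0 0"}}

```text
time: 16.6
tool_pos: [0.497, 0.0891, 0.2157]
ee_rot: [-3.14, 0.0, 1.498]
wrist_force: [-6.2, 1.1, 1.7]
width: 0.0111
```

>>> {"name": "step_arm", "arguments": {"increments": "0 0 0 0 0 0; 0 0 0 0 0 0; 0 0 0 0 0 0; 0 0 0 0 0 0; 0 0 0 0 0 0"}}

```text
time: 17.1
tool_pos: [0.497, 0.0891, 0.2157]
ee_rot: [-3.14, 0.0, 1.498]
wrist_force: [-4.8, 0.5, 2.2]
width: 0.0113
```

Run:
```python
from ang import *
st(); cv2.imwrite("pics/s5.png",snapshot("scene")[:,:,::-1])
for n,a,b,y in(("pointer",S(398,135),S(485,265),.085),("near",S(187,187),S(242,255),-.045),("far",S(312,124),S(350,178),.045)): rep("pics/s5.png",n,a,b,y)
p=get_obs()["tool_pos"]; print("kin",np.arcsin((p[2]-.0996)/.2))
s=tl(cv2.imread("pics/s5.png")); cv2.imwrite("pics/c9.png",cv2.resize(s[95:235,185:325],None,fx=4,fy=4,interpolation=cv2.INTER_CUBIC))
```

```text
{'time': np.float64(17.1), 'tool_pos': array([0.497 , 0.0891, 0.2157]), 'ee_rot': array([-3.1403e+00,  1.0000e-04,  1.4979e+00]), 'joint_positions': array([ 0.065 , -0.0144,  1.4556,  0.    ,  1.7017,  0.1379]), 'wrist_force': array([-4.8185,  0.4716,  2.201 ]), 'width': np.float64(0.0113)}
pointer [282.9 129.2] [305.7 161. ] res 0.12 [-0.1083  0.0756] [-0.0299  0.0194] line angle 0.622 from axis 0.61
near [231.1 141.6] [244.3 159. ] res 0.05 [-0.1545  0.1039] [-0.1133  0.0756] line angle 0.601 from axis 0.592
far [262.2 125.9] [271.5 139.5] res 0.22 [-0.14    0.0957] [-0.1094  0.0707] line angle 0.684 from axis 0.599
kin 0.6190711699450623
```

View pics/c9.png

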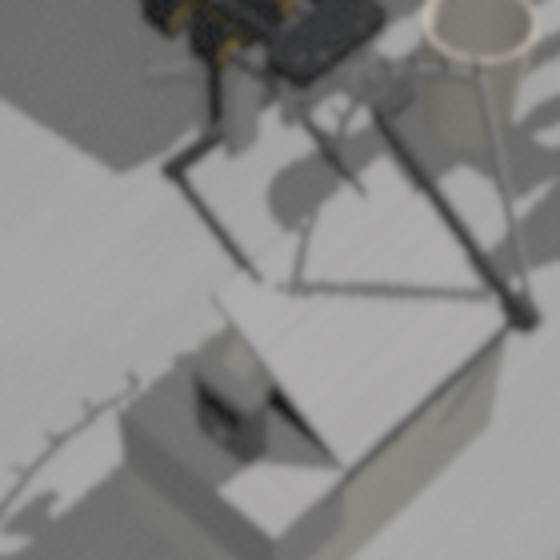

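The flap and pointer now agree: about 0.59–0.62 against 0.61–0.62 rad. The flap is steady, the grip is on and the probe is upright. I'll hand it in.

Run:
```python
from h import *
print(np.abs(get_obs()["qvel"]).max(),get_obs()["width"]); print(close_job())
```

```text
0.0011816419634945814 0.011151835338983233
the job is handed in; nothing more can be done
None
```

I moved the probe from its stand into the box slot and let go of it. I then lifted the flap to the pointer and handed the job in at about 17 s with the gripper still holding the bar. The job reported no verdict.

**Probe:** The blade caught briefly on the slot's edge (about 20 N) and then slid in. The shoulder touched at TCP z 0.1385 m, exactly the height predicted for fully home. Afterwards the pictures show it upright, with its corner within about 1 px of the predicted position. I have no separate check of the height or of the gap to the slot's centre.

**Flap:** Measured from the hinge axis in the image, the rods give 0.59–0.60 rad and the pointer 0.61 rad. The arm's own position gives 0.62 rad for the flap. All are well inside the 0.07 rad allowed. The arm was still (joint speed about 0.001 rad/s), with the bar gripped at about 11 mm.

**Disagreements:**
- The two cameras differ by about 4 mm in x, so I averaged them and checked the blade against the slot in one view.
- The direct line fit of the far rod was noisy at 0.68 rad, so I did not use it.

**Other objects:** The pointer's image did not move between the first and last pictures. I saw no sign of touching the flasks, dishes, beaker or jar, but I did not measure their final positions.

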